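# Put the seasonings back after cooking

## Task

Tidy up after cooking: stand the two loose spice jars in the free bays of the spice rack, either side of the jar that is already there, stand the salt shaker in the narrow well and the pepper mill in the wide well of the salt-and-pepper stand, and put the lemon in the fruit bowl beside the lime. The jars, the salt and the pepper must stand upright right down on the floor of their bay or well, and the jar that is already in the rack and the lime must stay where they belong.

Things in the scene. Friction and masses are not known exactly. Their poses are not given: they have to be found in the camera images.
- spice_jar_1: loose glass spice jar with a round dark green cap, 46 mm across, 106 mm tall, standing upright; cap 45 mm across from 85 to 105 mm height; origin at the centre of its underside, z up; 110 g. The two loose jars are interchangeable
- spice_jar_2: the other loose glass spice jar with a green cap, same size as the first (46 mm across, 106 mm tall), origin at the centre of its underside, z up. The loose things start in any order about 100 mm apart in front of the rack, stand and bowl; other kitchen things, not listed and no part of the job, stand between and behind these
- spice_jar_in_rack: a third jar of the same kind and size that already stands in the middle bay of the spice rack, not to be moved; origin at the centre of its underside. (Round the work: wall cupboards hang 0.65 m above the worktop from x = 0.6 m on, a tall fridge housing stands at the right end beyond y = -0.5 m)
- salt_shaker: glass salt shaker with a grey metal domed cap, 44 mm across, 90 mm tall, standing upright; full width up to 74 mm, the cap above it 34 mm across; origin at the centre of its underside, z up; 70 to 140 g
- pepper_mill: turned wooden pepper mill, 58 mm across its foot, 170 mm tall, standing upright; its head, 50 mm across, reaches from 123 to 159 mm height, with a small knob on top; the head does not turn; origin at the centre of its underside, z up; 140 to 240 g
- lemon: yellow lemon lying on its side, 71 mm long (its x axis), 53 mm wide (its y axis), 51 mm high; origin at the underside of its centre, z up; about 85 g
- lime: green lime, 53 x 46 x 48 mm, lying in the fruit bowl about 42 mm from the bowl's centre, loose; origin at the underside of its centre at the start; leave it in the bowl
- spice_rack: low oak trough, 74 mm (x) by 210 mm (y), 42 mm high, walls and floor 6 mm thick, divided into three bays in a row along its y axis; each bay is open at the top, 62 x 62 mm inside, floor 6 mm above the worktop, bay centres at y = -68, 0 and +68 mm; the middle bay is taken, the two end bays are free; origin at the centre of its underside; does not move
- cruet_stand: salt-and-pepper stand: wooden block, 96 mm (x) by 210 mm (y), 34 mm high, with two round wells 24 mm deep (floor 10 mm above the worktop): the narrow one, 56 mm across, is centred at y = -52 mm and the wide one, 72 mm across, at y = +52 mm; origin at the centre of its underside; does not move
- fruit_bowl: white ceramic bowl, 190 mm across at the rim, 52 mm high, flat floor 6 mm above the worktop and about 110 mm across; the lime lies on its +y side (42 mm from the centre), the rest is free; origin at the centre of its underside; does not move
Things that resemble listed ones, but are neither listed nor needed, are in the scene too. Leave any turquoise look-alike of the pepper_mill alone.

How it is judged:
At the end, for the whole second after the job is handed in: Jars in the two end bays (13 mm off centre at most, base under 12 mm high), third jar in the middle bay; salt in the narrow, pepper in the wide well (12 mm; base under 16 mm); all within 0.12 rad of upright; lemon and lime in the bowl (90 mm of its centre, under 65 mm high); all at rest (((x of spice_jar_1 in the frame of spice_rack between -0.013 and 0.013 m and y of spice_jar_1 in the frame of spice_rack between -0.081 and -0.055 m and z of spice_jar_1 in the frame of spice_rack below 0.012 m) or (x of spice_jar_1 in the frame of spice_rack between -0.013 and 0.013 m and y of spice_jar_1 in the frame of spice_rack between 0.055 and 0.081 m and z of spice_jar_1 in the frame of spice_rack below 0.012 m)) and angle between each of spice_jar_1, spice_jar_2, spice_jar_in_rack, salt_shaker, pepper_mill's own z axis and vertical below 0.12 rad and linear speed of each of spice_jar_1, spice_jar_2, salt_shaker, pepper_mill, lemon below 0.02 m/s and ((x of spice_jar_2 in the frame of spice_rack between -0.013 and 0.013 m and y of spice_jar_2 in the frame of spice_rack between -0.081 and -0.055 m and z of spice_jar_2 in the frame of spice_rack below 0.012 m) or (x of spice_jar_2 in the frame of spice_rack between -0.013 and 0.013 m and y of spice_jar_2 in the frame of spice_rack between 0.055 and 0.081 m and z of spice_jar_2 in the frame of spice_rack below 0.012 m)) and x of spice_jar_in_rack in the frame of spice_rack between -0.013 and 0.013 m and y of spice_jar_in_rack in the frame of spice_rack between -0.013 and 0.013 m and z of spice_jar_in_rack in the frame of spice_rack below 0.012 m and x of salt_shaker in the frame of cruet_stand between -0.012 and 0.012 m and y of salt_shaker in the frame of cruet_stand between -0.064 and -0.04 m and z of each of salt_shaker, pepper_mill in the frame of cruet_stand below 0.016 m and x of pepper_mill in the frame of cruet_stand between -0.012 and 0.012 m and y of pepper_mill in the frame of cruet_stand between 0.04 and 0.064 m and horizontal distance between each of lemon, lime and fruit_bowl below 0.09 m and z of each of lemon, lime in the frame of fruit_bowl below 0.065 m); the robot touches nothing.
It fails at once if the jar that already stood in the rack was tipped or pulled out (angle between spice_jar_in_rack's own z axis and vertical above 0.3 rad or z of spice_jar_in_rack in the frame of spice_rack above 0.03 m).
It fails at once if the lime left the bowl (horizontal distance between lime and fruit_bowl above 0.11 m).
It also fails if it takes over 128 s, if anything falls off the work surface, if the arm or the gripper's body presses on something with over 40 N, if the wrist force passes 120 N, or if a joint passes its speed limit or range.

## Robot

A 6-joint arm with a two-finger parallel gripper is mounted at the origin on a cart in front of the work surface, level with it; the furniture and walls round the work are solid. World frame = base frame: x ahead of the robot, y to its left, z up, the work surface at z = 0. Lengths are in m, angles in rad, forces in N, time in s.
With the tool pointing down it reaches from about 0.35 to 0.775 m from the base axis. Payload 7.3 kg.
Tool frame: the origin (TCP) lies at the very end of the fingers, on their centre line; the grasp point (between the pads) lies 19 mm behind it (robot.tcp_to_grasp is the z of the grasp point in the tool frame, in m); z points along the fingers, y is the line along which they close (so a half turn about z gives the same grasp; the last joint's range is limited). The gripper opens to 92 mm and grips with 3 to 60 N. Pads are 19 mm wide; open, the fingers measure 130 mm over their backs; the gripper's body (75 mm by 190 mm) begins 47 mm behind the grasp point.
Start: joints at [-1.29, 0.342, 1.524, -0, 1.275, -0.146], TCP at [0.217, -0.478, 0.227] pointing down, gripper open.
Joint ranges: [-2.53, 2.53], [-0.77, 2.02], [0.04, 2.7], [-1, 4.14], [0.28, 2.66], [-3.11, 3.11]. Speed limits (rad/s): [2.57, 2.57, 3.14, 3.14, 3.14, 3.14].

## Interface

Orientations are given as [roll, pitch, yaw] about the fixed x, y, z axes, in that order (R = Rz(yaw) Ry(pitch) Rx(roll)).
In Python, from cell import monitor, read_camera, get_calibration, job, robot gives the robot as it stands. The module is installed in compiled form; this text tells all that it offers.
- The arm moves only by the tool send_rows, never from a script. Its argument "targets" is a list of rows, each an object with "translation": the shift along the tool's x, y, z in cm, a list of three; "spin": the turn about the tool's z in degrees; "jaw": the opening, from 0 (shut) to 1 (fully open). A call has exactly 5 rows; each row is the pose to reach, as a shift and turn from the pose commanded when the call began, along the tool's axes at that moment; what a row does not reach only later rows make up. A row lasts 1/10 s, in which the tool goes at most 50 mm and 8.59 degrees, less where a joint would pass 70% of its speed; a pose out of reach is approached as far as the arm can. A call with a gripper value outside its range is refused whole. The fingers move at their own pace and stop on an object; "force" is the grip in N (left out, the last holds). Time passes only in rows, so rows that repeat a pose let the fingers close, or fill a call up. It gives the time, the measured TCP pose, the force, the opening and the grip force at its end, in the units of the state.
- monitor.observe(): the state, without advancing time (a new reading comes with each control period).
- read_camera(name): name is "scene" or "top"; returns (picture, depth): 480x640x3 uint8, red, green, blue; 480x640 float32, m along the optical axis (not along the pixel's ray), 0 where there is no reading.
- get_calibration(name): a dict with "intrinsics" (3x3 intrinsics, pixels), "origin" and "orientation" of the camera in the world. Camera axes: x right, y up, looking along -z (the intrinsics and any distortion apply to the point x, -y, -z); pixel columns grow to the right and rows downward; lengths in m; the calibration is good to about 2 mm. A picture is of the moment at which its call begins. get_calibration takes no time and is no camera call.
- job.hand_in(): hands the job in; it is judged then, once.
The state is a dict: "time": time; "qpos": joint angles; "qvel": joint speeds; "joint_efforts": joint torques, N m; "tool_pos": TCP position; "tool_rot": TCP orientation; "contact_force": force on the tool from outside, world axes, zero at the start; "torque": the same for the moment, N m; "opening": finger opening in m; "grip_force": force on a finger pad.
Only numpy, scipy, OpenCV 4.12 (cv2) and the standard library are available. Lean on these libraries where they do the work, as an engineer would, in place of code of your own. Each camera call takes 0.05 s, during which the arm holds its last target. There are 200 camera calls.

## Working session

There is one attempt and no reset: what is moved stays moved. The work goes in short steps, Python scripts to look and compute and a tool call to move; the robot and the scene stay as the last step left them, time stands still between calls to the robot, and variables do not carry over. Pictures are saved under pics/ and viewed, at most 14 in all, crops included, and the job is handed in when it is done.

Besides the shell and the picture viewer there is one more tool, called as name([rows], argument=value, ...), one row to a line, values as JSON. send_rows: Moves the arm, as the interface text tells. Its arguments: {"type":"object","properties":{"targets":{"type":"array"},"force":{"type":"number"}},"required":["targets"]}

```bash
mkdir -p pics
cat > h.py <<'E'
import numpy as np, cv2
from cell import monitor, read_camera, get_calibration, job, robot
from scipy.spatial.transform import Rotation as Ro
def cal(n):
    c=get_calibration(n); K=np.array(c["intrinsics"]);o=np.array(c["origin"]);R=np.array(c["orientation"])
    if R.shape!=(3,3): R=Ro.from_euler('xyz',R).as_matrix()
    return K,o,R
def cloud(n,depth):
    K,o,R=cal(n); v,u=np.mgrid[0:480,0:640]
    x=(u-K[0,2])/K[0,0]*depth; y=(v-K[1,2])/K[1,1]*depth
    return np.stack([x,-y,-depth],-1)@R.T+o
def ray(n,u,v,z):
    K,o,R=cal(n); d=R@np.array([(u-K[0,2])/K[0,0],-(v-K[1,2])/K[1,1],-1]); return o+d*(z-o[2])/d[2]
E
python3 - <<'E'
from h import *
for n in("scene","top"):
    print(n,get_calibration(n)); p,d=read_camera(n); np.savez(n+"0.npz",p=p,d=d); cv2.imwrite(f"pics/{n}0.png",p[:,:,::-1])
print(monitor.observe(), robot.tcp_to_grasp)
E
```

```text
scene {'intrinsics': array([[594.90553528,   0.        , 329.90767172],
       [  0.        , 594.90553528, 236.03244506],
       [  0.        ,   0.        ,   1.        ]]), 'origin': array([-0.78586644, -0.83694204,  0.93024006]), 'orientation': array([ 1.09321074,  0.01527163, -0.95297511])}
top {'intrinsics': array([[441.83452877,   0.        , 322.10048239],
       [  0.        , 441.83452877, 238.39010764],
       [  0.        ,   0.        ,   1.        ]]), 'origin': array([0.33982921, 0.17797018, 1.16476909]), 'orientation': array([ 0.19223795, -0.02959625, -1.56087032])}
{'time': 0.1, 'qpos': array([-1.29000389e+00,  3.42634533e-01,  1.52491375e+00,  1.23982179e-05,
        1.27540444e+00, -1.45993434e-01]), 'qvel': array([ 5.21249492e-05, -2.30064553e-03, -1.51634457e-03,  7.90024410e-04,
       -1.47219453e-03,  5.19253568e-04]), 'joint_efforts': array([ 2.97969935e-03, -4.31999695e+01, -2.44695836e+01,  7.19019002e-02,
        5.25513757e-02, -4.12522070e-05]), 'tool_pos': array([ 0.21724807, -0.47754544,  0.22612677]), 'tool_rot': array([-3.14024878e+00, -2.09586487e-04,  4.26782112e-01]), 'contact_force': array([-0.97952535, -0.07431721, -0.14086088]), 'torque': array([ 0.00075147, -0.01751998,  0.02151667]), 'grip_force': 0.0, 'opening': 0.09201761373718531} -0.0188
```

View pics/scene0.png

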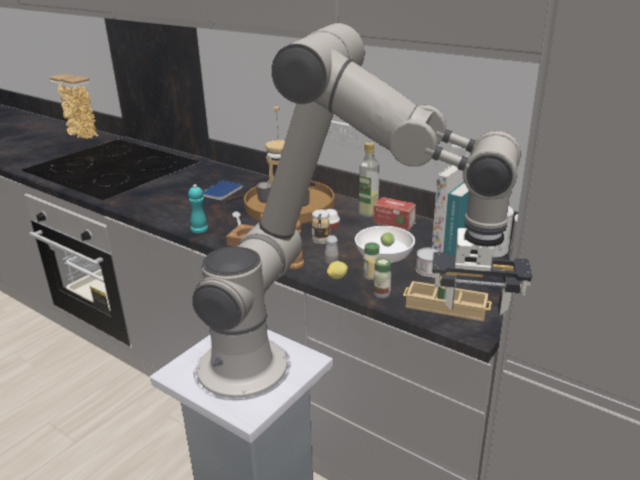

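View pics/top0.png

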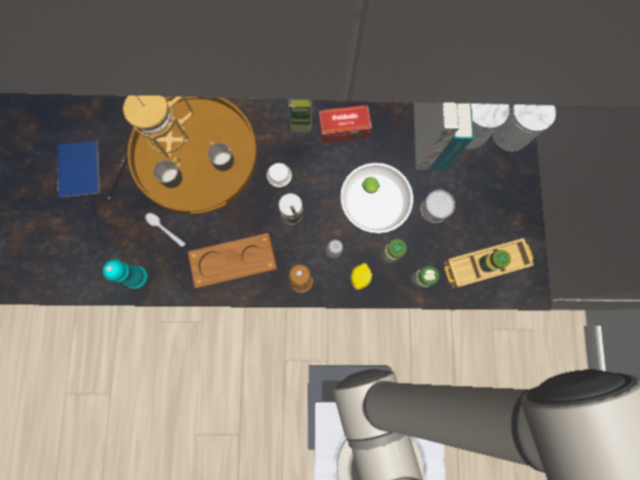

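The scene view shows the layout. In the top view: pepper (301,278), salt (335,248), lemon (362,276), jars (396,249) and (428,276), stand (232,260), rack (490,262), bowl (377,198), lime (371,185). The turquoise mill (125,272) is a look-alike to leave alone.

Run:
```python
from h import *
t=np.load("top0.npz"); p,d=t["p"],t["d"]; c=cloud("top",d)
im=p[225:300,180:545,::-1]; cv2.imwrite("pics/crop1.png",cv2.resize(im,None,fx=2.19,fy=2.19,interpolation=cv2.INTER_CUBIC))
hsv=cv2.cvtColor(p,cv2.COLOR_RGB2HSV)
print("table z",np.median(c[290:300,300:500,2][d[290:300,300:500]>0]))
# height-band blobs in the work area
for lo,hi in((.02,.06),(.07,.12),(.12,.2)):
    m=((c[...,2]>lo)&(c[...,2]<hi)&(d>0)&(c[...,0]>.3)&(c[...,0]<.85)).astype(np.uint8); m[320:]=0
    n,l,s,ct=cv2.connectedComponentsWithStats(m)
    print(lo,hi)
    for i in range(1,n):
        if s[i,4]>25:
            q=c[l==i]; print(ct[i].round(0),s[i,4],"med",np.median(q,0).round(3),"mid",((np.percentile(q,2,axis=0)+np.percentile(q,98,axis=0))/2).round(3),"ext",np.ptp(q,axis=0).round(3),"zmax",np.percentile(q[:,2],97).round(3))
# contours of stand & rack & bowl by colour & height
def rect(name,mask,z):
    cs,_=cv2.findContours(mask.astype(np.uint8),cv2.RETR_EXTERNAL,cv2.CHAIN_APPROX_NONE); k=max(cs,key=cv2.contourArea)[:,0]
    w=np.array([ray("top",u,v,z)[:2] for u,v in k]).astype(np.float32)
    print(name,cv2.minAreaRect(w*1000), cv2.minEnclosingCircle(w*1000))
H,S,V=[hsv[...,i].astype(int) for i in range(3)]
reg=np.zeros(H.shape,bool)
r1=reg.copy(); r1[228:294,183:282]=1; rect("stand",r1&(c[...,2]>.02)&(c[...,2]<.05),.034)
r1=reg.copy(); r1[235:292,440:540]=1; rect("rack",r1&(H>8)&(H<32)&(S>60)&(V>90),.042)
r1=reg.copy(); r1[158:240,335:418]=1; rect("bowl",r1&(c[...,2]>.01)&(c[...,2]<.07),.052)
```

```text
table z 5.1301164048167536e-05
0.02 0.06
[187. 178.] 781 med [0.708 0.513 0.035] mid [0.737 0.498 0.031] ext [0.222 0.339 0.023] zmax 0.04
[170. 140.] 163 med [0.819 0.556 0.048] mid [0.816 0.556 0.047] ext [0.061 0.067 0.014] zmax 0.051
[341. 136.] 213 med [0.841 0.098 0.044] mid [0.842 0.097 0.041] ext [0.016 0.108 0.04 ] zmax 0.059
[429. 158.] 271 med [ 0.769 -0.128  0.04 ] mid [ 0.807 -0.155  0.04 ] ext [0.084 0.087 0.039] zmax 0.059
[477. 143.] 85 med [ 0.832 -0.273  0.039] mid [ 0.837 -0.28   0.04 ] ext [0.017 0.049 0.04 ] zmax 0.059
[511. 143.] 188 med [ 0.831 -0.366  0.039] mid [ 0.837 -0.378  0.04 ] ext [0.025 0.077 0.04 ] zmax 0.058
[560. 224.] 1435 med [ 0.607 -0.479  0.041] mid [ 0.626 -0.536  0.04 ] ext [0.436 0.214 0.04 ] zmax 0.059
[221. 157.] 192 med [0.776 0.418 0.045] mid [0.774 0.416 0.05 ] ext [0.033 0.045 0.022] zmax 0.059
[380. 192.] 1352 med [ 0.703 -0.015  0.037] mid [0.669 0.004 0.038] ext [0.189 0.188 0.038] zmax 0.054
[279. 175.] 451 med [0.724 0.262 0.053] mid [0.728 0.263 0.041] ext [0.063 0.062 0.04 ] zmax 0.059
[168. 174.] 187 med [0.725 0.554 0.046] mi
[... 3229 characters left out ...]
16. 270.] 424 med [0.456 0.619 0.152] mid [0.458 0.623 0.145] ext [0.047 0.044 0.053] zmax 0.168
[300. 275.] 368 med [0.451 0.2   0.153] mid [0.453 0.201 0.154] ext [0.049 0.049 0.053] zmax 0.169
stand ((499.64605712890625, 376.6419982910156), (98.15205383300781, 210.69696044921875), 14.165385246276855) ((500.1488952636719, 376.7899475097656), 114.64795684814453)
rack ((502.39923095703125, -285.9550476074219), (79.98749542236328, 238.61306762695312), 16.27385711669922) ((502.637939453125, -285.6305847167969), 119.66307067871094)
bowl ((669.5134887695312, 4.619758605957031), (187.57400512695312, 187.2151641845703), 9.266525268554688) ((669.1542358398438, 4.706344127655029), 94.64385223388672)
```

View pics/crop1.png

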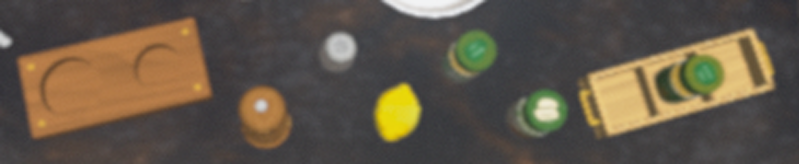

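Crop: the wide well is the left one (crop ~(68,85)) and the narrow one the right (~(157,65)). The rack's middle bay is taken and its two end bays are free. Next I refine the centres and cross-check the heights with the scene view.

Run:
```python
from h import *
C={}
for n in("top","scene"):
    t=np.load(n+"0.npz"); C[n]=(cloud(n,t["d"]),t["d"],cv2.cvtColor(t["p"],cv2.COLOR_RGB2HSV))
def top(name,xy,r,lo,hi):
    for n in C:
        c,d,_=C[n]; m=(d>0)&(np.hypot(c[...,0]-xy[0],c[...,1]-xy[1])<r)
        q=c[m]; 
        s=q[(q[:,2]>lo)&(q[:,2]<hi)]
        if len(s)<8: print(name,n,"few"); continue
        b=(np.percentile(s,3,axis=0)+np.percentile(s,97,axis=0))/2
        ce,ra=cv2.minEnclosingCircle((s[:,:2]*1000).astype(np.float32))
        print(name,n,len(s),"mid",b.round(4)[:2],"circ",np.round(ce,1),round(ra,1),"zmax",np.percentile(q[:,2],97).round(4))
top("jar1",(.525,-.034),.04,.098,.13)
top("jar2",(.459,-.111),.04,.098,.13)
top("mid",(.502,-.289),.035,.1,.13)
top("salt",(.532,.115),.035,.076,.1)
top("saltbody",(.532,.115),.035,.01,.07)
top("millhead",(.453,.201),.04,.13,.158)
top("millfoot",(.453,.201),.045,.005,.03)
top("lemon",(.463,.046),.05,.015,.06)
top("lime",(.706,.019),.033,.03,.06)
# lemon axis
for n in C:
    c,d,h=C[n]; m=(np.hypot(c[...,0]-.463,c[...,1]-.046)<.06)&(h[...,0]>22)&(h[...,0]<34)&(h[...,1]>120)&(c[...,2]>.012)
    q=c[m][:,:2]*1000; print("lemon",n,len(q),cv2.minAreaRect(q.astype(np.float32)),np.percentile(c[m][:,2],98))
# stand wells: floor pixels and rack rim from top and scene
c,d,h=C["top"]
P=c[...,:2].astype(np.float32)*1000
for n in C:
    c,d,h=C[n]
    st=(np.abs(c[...,0]-.5)<.09)&(np.abs(c[...,1]-.377)<.13)&(c[...,2]>.029)&(c[...,2]<.04)&(d>0)
    if st.sum()>50: print("standtop",n,st.sum(),np.median(c[st][:,2]),cv2.minAreaRect((c[st][:,:2]*1000).astype(np.float32)))
    a=np.deg2rad(14.2); xy=c[...,:2]-[.4996,.3766]; X=xy@[np.cos(a),np.sin(a)];Y=xy@[-np.sin(a),np.cos(a)]
    for s in(-.052,.052):
        w=(np.abs(X)<.042)&(np.abs(Y-s)<.045)&(c[...,2]<.018)&(d>0); 
        if w.sum()>8: print("well",s,n,w.sum(),np.median(c[w],0).round(4),"extX",X[w].min().round(4),X[w].max().round(4),"Y",Y[w].min().round(4),Y[w].max().round(4))
    rk=(c[...,2]>.036)&(c[...,2]<.048)&(np.abs(c[...,0]-.502)<.08)&(np.abs(c[...,1]+.286)<.14)&(d>0)
    if rk.sum()>30: print("rackrim",n,rk.sum(),cv2.minAreaRect((c[rk][:,:2]*1000).astype(np.float32)))
    a=np.deg2rad(16.3); xy=c[...,:2]-[.5024,-.286]; X=xy@[np.cos(a),np.sin(a)];Y=xy@[-np.sin(a),np.cos(a)]
    for s in(-.068,.068):
        w=(np.abs(X)<.05)&(np.abs(Y-s)<.033)&(c[...,2]<.016)&(c[...,2]>.001)&(d>0)
        if w.sum()>8: print("bay",s,n,w.sum(),np.median(c[w],0).round(4),"extX",np.percentile(X[w],[2,98]).round(4),"Y",np.percentile(Y[w],[2,98]).round(4))
```

```text
jar1 top 265 mid [ 0.5257 -0.0352] circ [526.7 -35.9] 23.1 zmax 0.1081
jar1 scene 105 mid [ 0.5256 -0.0384] circ [526.1 -42.4] 26.5 zmax 0.1049
jar2 top 281 mid [ 0.4601 -0.1115] circ [ 460.  -112.2] 23.1 zmax 0.1084
jar2 scene 122 mid [ 0.4577 -0.1148] circ [ 458.1 -117.7] 24.9 zmax 0.1048
mid top 289 mid [ 0.5022 -0.2892] circ [ 503.2 -289.9] 23.8 zmax 0.1143
mid scene few
salt top 145 mid [0.5312 0.1143] circ [531.4 114. ] 17.0 zmax 0.0898
salt scene 54 mid [0.5265 0.1097] circ [526.5 108.4] 16.7 zmax 0.0871
saltbody top 86 mid [0.5274 0.117 ] circ [532.2 115.9] 21.1 zmax 0.0898
saltbody scene 216 mid [0.5264 0.1091] circ [527.9 110.4] 22.1 zmax 0.0871
millhead top 305 mid [0.4528 0.2012] circ [453.4 201.1] 24.9 zmax 0.1607
millhead scene 32 mid [0.4532 0.1786] circ [452.2 180.2] 14.1 zmax 0.1409
millfoot top 57 mid [0.4438 0.1964] circ [451.4 197.3] 39.9 zmax 0.16
millfoot scene 81 mid [0.4437 0.1806] circ [446.1 182.7] 25.9 zmax 0.1339
lemon top 399 mid [0.4635 0.0458] circ [464.4  44.6] 34.9 zmax 0.0506
lemon scene 254 mid [0.4575 0.0385] circ [462.9  41.4] 34.9 zmax 0.0429
lim
[... 809 characters left out ...]
535514831543)
bay -0.068 top 343 [ 0.5253 -0.3656  0.0055] extX [-0.0475  0.0484] Y [-0.1006 -0.0372]
bay 0.068 top 503 [ 0.4837 -0.2272  0.0058] extX [-0.046   0.0441] Y [0.0358 0.099 ]
standtop scene 145 0.03214601588592869 ((481.6129150390625, 452.3694152832031), (107.0429458618164, 57.93595504760742), 16.09303855895996)
well 0.052 scene 49 [0.4961 0.4586 0.0111] extX -0.0416 0.0409 Y 0.065 0.0961
rackrim scene 384 ((502.041259765625, -293.5809326171875), (85.03718566894531, 210.09072875976562), 16.171274185180664)
bay -0.068 scene 235 [ 0.4957 -0.355   0.0086] extX [-0.0433  0.0364] Y [-0.0992 -0.0382]
bay 0.068 scene 207 [ 0.459  -0.2248  0.0083] extX [-0.043   0.0367] Y [0.0373 0.095 ]
```

send_rows([
  {"translation": [3.4,-2.1,0],"spin": -6.5,"jaw": 1},
  {"translation": [6.8,-4.2,0],"spin": -13,"jaw": 1},
  {"translation": [10.2,-6.3,0],"spin": -19.5,"jaw": 1},
  {"translation": [13.6,-8.4,0],"spin": -26,"jaw": 1},
  {"translation": [17,-10.5,0],"spin": -32.5,"jaw": 1},
], force=25)

```text
time: 0.6
tool_pos: [0.3291, -0.3104, 0.2265]
tool_rot: [-3.141, -0.0, 0.998]
contact_force: [0.6, 0.1, 0.3]
opening: 0.0918
grip_force: 0.0
```

send_rows([
  {"translation": [4.8,0,0],"spin": -7,"jaw": 1},
  {"translation": [9.6,0,0],"spin": -14,"jaw": 1},
  {"translation": [14.4,0,0],"spin": -21,"jaw": 1},
  {"translation": [19.2,0,0],"spin": -28,"jaw": 1},
  {"translation": [23.9,0.2,0],"spin": -33,"jaw": 1},
])

```text
time: 1.1
tool_pos: [0.4611, -0.1107, 0.2266]
tool_rot: [-3.141, -0.0, 1.575]
contact_force: [0.6, -0.2, 0.2]
opening: 0.0919
grip_force: 0.0
```

```bash
cat > go.py <<'E'
import sys
from h import *
s=monitor.observe(); p=s["tool_pos"]; R=Ro.from_euler('xyz',s["tool_rot"]).as_matrix()
psi=np.degrees(np.arctan2(R[1,0],R[0,0]))
print("t",s["time"],"pos",p.round(4),"psi",psi.round(2),"tilt",np.degrees(np.arccos(-R[2,2])).round(2),"open",round(s["opening"],4),"F",s["contact_force"].round(1))
a=[float(v) for v in sys.argv[1:]]
if a: print("shift cm",(R.T@(np.array(a[:3])-p)*100).round(2),"spin",round(psi-(a[3] if len(a)>3 else 90),2))
E
python3 go.py .460 -.112 .227 90
python3 - <<'E'
from h import *
p,d=read_camera("scene"); c=cloud("scene",d); np.savez("scene1.npz",p=p,d=d); cv2.imwrite("pics/scene1.png",cv2.resize(p[200:360,220:540,::-1],None,fx=2.4,fy=2.4))
t=np.load("top0.npz"); C={"scene":(c,d),"top":(cloud("top",t["d"]),t["d"])}
a=np.deg2rad(16.2)
for n,(c,d) in C.items():
    xy=c[...,:2]-[.503,-.290]; X=xy@[np.cos(a),np.sin(a)];Y=xy@[-np.sin(a),np.cos(a)]
    m=(d>0)&(c[...,2]>.035)&(c[...,2]<.048)&(abs(X)<.06)&(abs(Y)<.13)
    print(n,"Y",list(zip(*[v.round(3) if v.dtype!=int else v for v in np.histogram(Y[m&(abs(X)<.025)],bins=np.arange(-.12,.124,.004))[::-1]][::-1])) if 0 else "")
    h,e=np.histogram(Y[m&(abs(X)<.025)],bins=np.arange(-.12,.124,.004)); print({round(float(x)*1000):int(k) for x,k in zip(e,h) if k>2})
    h,e=np.histogram(X[m&(abs(Y)<.095)&(abs(Y)>.03)],bins=np.arange(-.06,.064,.004)); print({round(float(x)*1000):int(k) for x,k in zip(e,h) if k>2})
E
```

```text
t 1.1 pos [ 0.4611 -0.1107  0.2266] psi 90.23 tilt 0.02 open 0.0919 F [ 0.6 -0.2  0.2]
shift cm [-0.13 -0.11 -0.04] spin 0.23
scene Y 
{-108: 14, -104: 7, -40: 5, -36: 4, -24: 10, -20: 7, -16: 8, -12: 5, -8: 6, -4: 4, 0: 5, 4: 6, 8: 5, 12: 5, 16: 5, 20: 4, 28: 8, 92: 6, 96: 12, 100: 7}
{-44: 12, -40: 46, -36: 57, -32: 13, -16: 3, 20: 4, 24: 16, 28: 57, 32: 34, 36: 17}
top Y 
{-112: 3, -108: 18, -104: 39, 8: 4, 12: 3, 16: 9, 20: 17, 28: 15, 32: 22, 96: 22, 100: 35}
{-40: 14, -36: 78, -32: 22, -28: 8, -24: 3, -20: 3, 4: 3, 8: 3, 12: 4, 20: 3, 24: 4, 28: 27, 32: 73, 36: 21}
```

send_rows([
  {"translation": [-0.1,-0.1,4.5],"spin": 0.2,"jaw": 1},
  {"translation": [-0.1,-0.1,9],"spin": 0.2,"jaw": 1},
  {"translation": [-0.1,-0.1,13],"spin": 0.2,"jaw": 1},
  {"translation": [-0.1,-0.1,15.1],"spin": 0.2,"jaw": 1},
  {"translation": [-0.1,-0.1,15.1],"spin": 0.2,"jaw": 0},
])

```text
time: 1.65
tool_pos: [0.4574, -0.1128, 0.0729]
tool_rot: [-3.135, -0.003, 1.566]
contact_force: [0.4, -1.3, 0.0]
opening: 0.0876
grip_force: 0.0
```

send_rows([
  {"translation": [0,0,0],"spin": 0,"jaw": 0},
  {"translation": [0,0,0],"spin": 0,"jaw": 0},
  {"translation": [0,0,0],"spin": 0,"jaw": 0},
  {"translation": [0,0,0],"spin": 0,"jaw": 0},
  {"translation": [0,0,0],"spin": 0,"jaw": 0},
], force=25)

```text
time: 2.15
tool_pos: [0.4599, -0.1139, 0.0763]
tool_rot: [3.14, 0.001, 1.566]
contact_force: [-0.7, 0.7, 0.2]
opening: 0.0488
grip_force: 0.0
```

send_rows([
  {"translation": [0,0,0],"spin": 0,"jaw": 0},
  {"translation": [0,0,0],"spin": 0,"jaw": 0},
  {"translation": [0,0,0],"spin": 0,"jaw": 0},
  {"translation": [0,0,0],"spin": 0,"jaw": 0},
  {"translation": [0,0,-1],"spin": 0,"jaw": 0},
])

```text
time: 2.65
tool_pos: [0.4587, -0.1133, 0.085]
tool_rot: [-3.139, -0.001, 1.566]
contact_force: [-0.2, 0.1, -1.2]
opening: 0.0448
grip_force: 25.0
```

send_rows([
  {"translation": [0,0,-3],"spin": 0,"jaw": 0},
  {"translation": [0,0,-7],"spin": 0,"jaw": 0},
  {"translation": [0,0,-11],"spin": 0,"jaw": 0},
  {"translation": [0,0,-14],"spin": 0,"jaw": 0},
  {"translation": [0,0,-14],"spin": 0,"jaw": 0},
])

```text
time: 3.15
tool_pos: [0.4614, -0.1144, 0.2301]
tool_rot: [3.134, 0.003, 1.567]
contact_force: [0.4, -0.2, -1.8]
opening: 0.0442
grip_force: 25.0
```

```bash
python3 go.py .5218 -.3578 .226 90
```

```text
t 3.15 pos [ 0.4614 -0.1144  0.2301] psi 89.76 tilt 0.46 open 0.0442 F [ 0.4 -0.2 -1.8]
shift cm [-24.31   6.14   0.53] spin -0.24
```

send_rows([
  {"translation": [-4,1,0],"spin": 0,"jaw": 0},
  {"translation": [-8,2,0],"spin": 0,"jaw": 0},
  {"translation": [-12,3,0],"spin": 0,"jaw": 0},
  {"translation": [-16,4,0],"spin": 0,"jaw": 0},
  {"translation": [-20,5,0],"spin": 0,"jaw": 0},
])

```text
time: 3.65
tool_pos: [0.5084, -0.3151, 0.2244]
tool_rot: [-3.14, -0.002, 1.566]
contact_force: [1.3, 0.0, -1.0]
opening: 0.0449
grip_force: 25.0
```

send_rows([
  {"translation": [-2.5,0.6,0],"spin": 0,"jaw": 0},
  {"translation": [-4.4,1.2,0],"spin": 0,"jaw": 0},
  {"translation": [-4.4,1.2,0],"spin": 0,"jaw": 0},
  {"translation": [-4.4,1.2,0],"spin": 0,"jaw": 0},
  {"translation": [-4.4,1.2,0],"spin": 0,"jaw": 0},
])

```text
time: 4.15
tool_pos: [0.5203, -0.3567, 0.2253]
tool_rot: [-3.141, -0.001, 1.567]
contact_force: [0.3, 0.3, -0.8]
opening: 0.0446
grip_force: 25.0
```

```bash
python3 go.py .5218 -.3593 .226 90;  python3 - <<'E'
from h import *
for n in("top","scene"):
    p,d=read_camera(n); c=cloud(n,d); hh=cv2.cvtColor(p,cv2.COLOR_RGB2HSV)
    cv2.imwrite(f"pics/{n}2.png",cv2.resize(p[180:330,360:580,::-1] if n=="top" else p[200:350,330:550,::-1],None,fx=3.5,fy=3.5))
    m=(d>0)&(np.hypot(c[...,0]-.5218,c[...,1]+.3593)<.05)&(c[...,2]>.14)&(c[...,2]<.22)
    q=c[m]; print(n,len(q),[np.percentile(q,k,axis=0).round(4) for k in(2,98)] if len(q) else "")
E
```

```text
t 4.15 pos [ 0.5203 -0.3567  0.2253] psi 89.8 tilt 0.09 open 0.0446 F [ 0.3  0.3 -0.8]
shift cm [-0.26  0.15 -0.07] spin -0.2
top 315 [array([ 0.4964, -0.3546,  0.1528]), array([ 0.5372, -0.3311,  0.2176])]
scene 450 [array([ 0.4935, -0.3794,  0.1498]), array([ 0.5235, -0.3367,  0.2183])]
```

View pics/scene2.png

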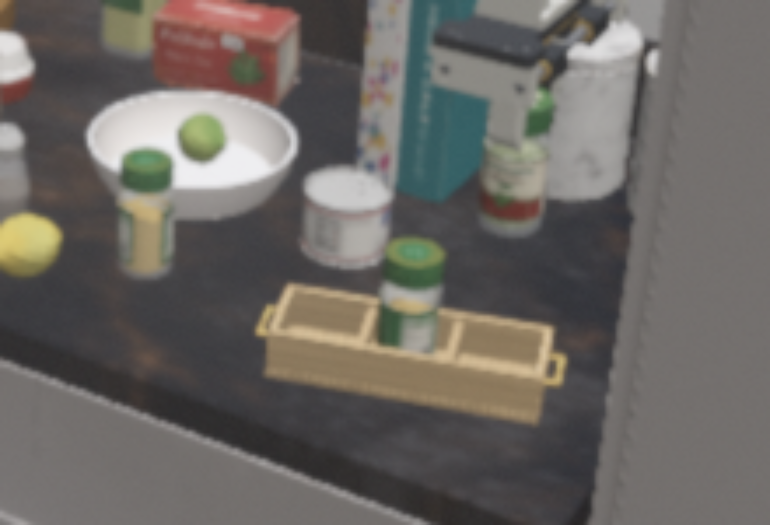

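The scene crop shows the jar held upright (514,180), with the empty right bay below it at (500,345) and the rack unobstructed. Lowering it into that bay.

send_rows([
  {"translation": [-0.1,0.1,3],"spin": 0,"jaw": 0},
  {"translation": [-0.1,0.15,6],"spin": 0,"jaw": 0},
  {"translation": [-0.1,0.15,8],"spin": 0,"jaw": 0},
  {"translation": [-0.1,0.15,9.5],"spin": 0,"jaw": 0},
  {"translation": [-0.1,0.15,10.5],"spin": 0,"jaw": 0},
])

```text
time: 4.75
tool_pos: [0.5218, -0.3579, 0.1197]
tool_rot: [-3.141, -0.001, 1.567]
contact_force: [0.1, -0.0, -0.7]
opening: 0.0447
grip_force: 25.0
```

send_rows([
  {"translation": [0,0,1],"spin": 0,"jaw": 0},
  {"translation": [0,0,2],"spin": 0,"jaw": 0},
  {"translation": [0,0,3],"spin": 0,"jaw": 0},
  {"translation": [0,0,3.5],"spin": 0,"jaw": 0},
  {"translation": [0,0,3.6],"spin": 0,"jaw": 0},
])

```text
time: 5.25
tool_pos: [0.5219, -0.3588, 0.084]
tool_rot: [-3.141, -0.001, 1.566]
contact_force: [-0.5, 1.1, -1.5]
opening: 0.0447
grip_force: 25.0
```

```bash
python3 go.py .5218 -.358 .0825 90
```

```text
t 5.25 pos [ 0.5219 -0.3588  0.084 ] psi 89.75 tilt 0.06 open 0.0447 F [-0.5  1.1 -1.5]
shift cm [ 0.08 -0.01  0.15] spin -0.25
```

send_rows([
  {"translation": [0,0,0.15],"spin": 0,"jaw": 0},
  {"translation": [0,0,0.15],"spin": 0,"jaw": 0.8},
  {"translation": [0,0,0.15],"spin": 0,"jaw": 0.8},
  {"translation": [0,0,0.15],"spin": 0,"jaw": 0.8},
  {"translation": [0,0,0.15],"spin": 0,"jaw": 0.8},
])

```text
time: 5.75
tool_pos: [0.5222, -0.3591, 0.0836]
tool_rot: [3.141, 0.001, 1.566]
contact_force: [0.3, 0.8, -0.5]
opening: 0.0707
grip_force: 0.0
```

send_rows([
  {"translation": [0,0,0],"spin": 0,"jaw": 0.8},
  {"translation": [0,0,-2],"spin": 0,"jaw": 0.8},
  {"translation": [0,0,-6],"spin": 0,"jaw": 0.8},
  {"translation": [0,0,-10],"spin": 0,"jaw": 0.8},
  {"translation": [0,0,-12],"spin": 0,"jaw": 0.8},
])

```text
time: 6.25
tool_pos: [0.523, -0.3598, 0.2074]
tool_rot: [3.137, 0.004, 1.567]
contact_force: [0.8, 0.7, 0.1]
opening: 0.0735
grip_force: 0.0
```

```bash
python3 go.py .526 -.0355 .203 90
```

```text
t 6.25 pos [ 0.523  -0.3598  0.2074] psi 89.75 tilt 0.32 open 0.0735 F [0.8 0.7 0.1]
shift cm [32.43  0.15  0.32] spin -0.25
```

send_rows([
  {"translation": [4.5,0,0],"spin": 0,"jaw": 1},
  {"translation": [9,0,0],"spin": 0,"jaw": 1},
  {"translation": [13.5,0.1,0],"spin": 0,"jaw": 1},
  {"translation": [18,0.2,0],"spin": 0,"jaw": 1},
  {"translation": [22.5,0.2,0],"spin": 0,"jaw": 1},
])

```text
time: 6.75
tool_pos: [0.5249, -0.1323, 0.2034]
tool_rot: [3.141, 0.0, 1.566]
contact_force: [0.7, -0.1, -0.2]
opening: 0.092
grip_force: 0.0
```

send_rows([
  {"translation": [4.5,0,0],"spin": 0,"jaw": 1},
  {"translation": [8.5,0.1,0],"spin": 0,"jaw": 1},
  {"translation": [9.8,0.1,0],"spin": 0,"jaw": 1},
  {"translation": [9.8,0.1,0],"spin": 0,"jaw": 1},
  {"translation": [9.8,0.1,0],"spin": 0,"jaw": 1},
])

```text
time: 7.25
tool_pos: [0.5267, -0.0368, 0.2033]
tool_rot: [3.141, 0.001, 1.567]
contact_force: [0.8, -1.0, -0.8]
opening: 0.0916
grip_force: 0.0
```

```bash
python3 go.py .526 -.0355 .076 90;  python3 - <<'E'
from h import *
for n in("top","scene"):
    p,d=read_camera(n); c=cloud(n,d)
    for nm,xy in(("placed",(.5218,-.3578)),("mid",(.503,-.290))):
        m=(d>0)&(np.hypot(c[...,0]-xy[0],c[...,1]-xy[1])<.034)&(c[...,2]>.103)&(c[...,2]<.13)
        q=c[m]
        if len(q)>5: print(nm,n,len(q),"mid",((np.percentile(q,3,axis=0)+np.percentile(q,97,axis=0))/2).round(4),"zmax",np.percentile(q[:,2],90).round(4))
E
```

```text
t 7.25 pos [ 0.5267 -0.0368  0.2033] psi 89.77 tilt 0.05 open 0.0916 F [ 0.8 -1.  -0.8]
shift cm [ 0.14 -0.07 12.73] spin -0.23
placed top 285 mid [ 0.5216 -0.356   0.1103] zmax 0.1142
mid top 262 mid [ 0.5023 -0.2895  0.1111] zmax 0.1139
placed scene 151 mid [ 0.5196 -0.3598  0.1086] zmax 0.112
mid scene 142 mid [ 0.5003 -0.2921  0.1081] zmax 0.1115
```

The placed jar's top is level with the middle jar's and 69 mm from it, so it is fully seated. Next, jar 1.

send_rows([
  {"translation": [0.1,-0.1,4.5],"spin": 0,"jaw": 1},
  {"translation": [0.1,-0.1,9],"spin": 0,"jaw": 1},
  {"translation": [0.1,-0.1,11.5],"spin": 0,"jaw": 1},
  {"translation": [0.1,-0.1,12.7],"spin": 0,"jaw": 1},
  {"translation": [0.1,-0.1,12.7],"spin": 0,"jaw": 0},
])

```text
time: 7.85
tool_pos: [0.5249, -0.0359, 0.075]
tool_rot: [-3.139, -0.0, 1.565]
contact_force: [-0.2, -0.1, 0.7]
opening: 0.0874
grip_force: 0.0
```

send_rows([
  {"translation": [0,0,0],"spin": 0,"jaw": 0},
  {"translation": [0,0,0],"spin": 0,"jaw": 0},
  {"translation": [0,0,0],"spin": 0,"jaw": 0},
  {"translation": [0,0,0],"spin": 0,"jaw": 0},
  {"translation": [0,0,0],"spin": 0,"jaw": 0},
])

```text
time: 8.35
tool_pos: [0.5257, -0.035, 0.0767]
tool_rot: [3.141, 0.0, 1.567]
contact_force: [0.3, -0.4, -0.1]
opening: 0.0486
grip_force: 0.0
```

send_rows([
  {"translation": [0,0,0],"spin": 0,"jaw": 0},
  {"translation": [0,0,0],"spin": 0,"jaw": 0},
  {"translation": [0,0,0],"spin": 0,"jaw": 0},
  {"translation": [0,0,0],"spin": 0,"jaw": 0},
  {"translation": [0,0,0],"spin": 0,"jaw": 0},
])

```text
time: 8.85
tool_pos: [0.5258, -0.035, 0.0765]
tool_rot: [3.141, 0.0, 1.567]
contact_force: [-0.1, -0.1, 3.8]
opening: 0.0444
grip_force: 25.0
```

```bash
python3 go.py .4838 -.2272 .226 90
```

```text
t 8.85 pos [ 0.5258 -0.035   0.0765] psi 89.76 tilt 0.05 open 0.0444 F [-0.1 -0.1  3.8]
shift cm [-19.24  -4.1  -14.95] spin -0.24
```

send_rows([
  {"translation": [0,0,-2],"spin": 0,"jaw": 0},
  {"translation": [0,0,-6],"spin": 0,"jaw": 0},
  {"translation": [0,0,-10],"spin": 0,"jaw": 0},
  {"translation": [0,0,-13],"spin": 0,"jaw": 0},
  {"translation": [0,0,-14],"spin": 0,"jaw": 0},
])

```text
time: 9.35
tool_pos: [0.5265, -0.0352, 0.2188]
tool_rot: [3.137, 0.001, 1.567]
contact_force: [0.4, 1.4, -0.9]
opening: 0.0447
grip_force: 24.9
```

send_rows([
  {"translation": [-4,-0.8,0],"spin": 0,"jaw": 0},
  {"translation": [-8,-1.6,0],"spin": 0,"jaw": 0},
  {"translation": [-12,-2.5,0],"spin": 0,"jaw": 0},
  {"translation": [-16,-3.4,0],"spin": 0,"jaw": 0},
  {"translation": [-19.2,-4.1,0],"spin": 0,"jaw": 0},
])

```text
time: 9.85
tool_pos: [0.4822, -0.2284, 0.2142]
tool_rot: [-3.139, -0.001, 1.566]
contact_force: [1.2, 1.1, -0.3]
opening: 0.0444
grip_force: 24.9
```

send_rows([
  {"translation": [0,0,0],"spin": 0,"jaw": 0},
  {"translation": [0,0,0],"spin": 0,"jaw": 0},
  {"translation": [0,0,2],"spin": 0,"jaw": 0},
  {"translation": [0,0,4],"spin": 0,"jaw": 0},
  {"translation": [0,0,5],"spin": 0,"jaw": 0},
])

```text
time: 10.35
tool_pos: [0.4829, -0.2248, 0.1639]
tool_rot: [-3.138, -0.002, 1.568]
contact_force: [-0.5, -0.1, -0.5]
opening: 0.0446
grip_force: 24.9
```

```bash
python3 go.py .4838 -.2272 .0835 90
```

```text
t 10.35 pos [ 0.4829 -0.2248  0.1639] psi 89.84 tilt 0.23 open 0.0446 F [-0.5 -0.1 -0.5]
shift cm [-0.26  0.11  8.04] spin -0.16
```

send_rows([
  {"translation": [-0.1,0,2],"spin": 0,"jaw": 0},
  {"translation": [-0.1,0,4],"spin": 0,"jaw": 0},
  {"translation": [-0.1,0,5],"spin": 0,"jaw": 0},
  {"translation": [-0.1,0,5],"spin": 0,"jaw": 0},
  {"translation": [-0.1,0,5],"spin": 0,"jaw": 0},
])

```text
time: 10.85
tool_pos: [0.4841, -0.2277, 0.1167]
tool_rot: [3.141, 0.0, 1.567]
contact_force: [0.5, 0.2, 0.5]
opening: 0.0444
grip_force: 24.9
```

```bash
python3 go.py .4838 -.2272 .0825 90
```

```text
t 10.85 pos [ 0.4841 -0.2277  0.1167] psi 89.79 tilt 0.04 open 0.0444 F [0.5 0.2 0.5]
shift cm [ 0.05 -0.03  3.42] spin -0.21
```

send_rows([
  {"translation": [0,0,1.2],"spin": 0,"jaw": 0},
  {"translation": [0,0,2.4],"spin": 0,"jaw": 0},
  {"translation": [0,0,3.1],"spin": 0,"jaw": 0},
  {"translation": [0,0,3.3],"spin": 0,"jaw": 0},
  {"translation": [0,0,3.3],"spin": 0,"jaw": 0},
])

```text
time: 11.35
tool_pos: [0.4835, -0.2278, 0.083]
tool_rot: [-3.141, -0.0, 1.566]
contact_force: [-0.4, -0.4, -1.9]
opening: 0.0445
grip_force: 24.9
```

send_rows([
  {"translation": [0,0,0.1],"spin": 0,"jaw": 0},
  {"translation": [0,0,0.1],"spin": 0,"jaw": 0.8},
  {"translation": [0,0,0.1],"spin": 0,"jaw": 0.8},
  {"translation": [0,0,0.1],"spin": 0,"jaw": 0.8},
  {"translation": [0,0,0.1],"spin": 0,"jaw": 0.8},
])

```text
time: 11.85
tool_pos: [0.4837, -0.2279, 0.0823]
tool_rot: [3.141, 0.0, 1.566]
contact_force: [-0.4, 0.4, 0.0]
opening: 0.0707
grip_force: 0.0
```

send_rows([
  {"translation": [0,0,0],"spin": 0,"jaw": 0.8},
  {"translation": [0,0,-2],"spin": 0,"jaw": 0.8},
  {"translation": [0,0,-6],"spin": 0,"jaw": 0.8},
  {"translation": [0,0,-10],"spin": 0,"jaw": 0.8},
  {"translation": [0,0,-14],"spin": 0,"jaw": 0.8},
])

```text
time: 12.35
tool_pos: [0.4834, -0.2276, 0.2237]
tool_rot: [-3.141, -0.0, 1.566]
contact_force: [0.9, -1.4, -0.4]
opening: 0.0734
grip_force: 0.0
```

```bash
python3 go.py .453 .201 .223 90
```

```text
t 12.35 pos [ 0.4834 -0.2276  0.2237] psi 89.75 tilt 0.02 open 0.0734 F [ 0.9 -1.4 -0.4]
shift cm [42.85 -3.22  0.08] spin -0.25
```

Now over to the mill at TCP height 0.223 (mill top 0.170).

send_rows([
  {"translation": [4.5,-0.3,0],"spin": 0,"jaw": 1},
  {"translation": [9,-0.6,0],"spin": 0,"jaw": 1},
  {"translation": [13.5,-0.9,0],"spin": 0,"jaw": 1},
  {"translation": [18,-1.2,0],"spin": 0,"jaw": 1},
  {"translation": [22.5,-1.5,0],"spin": 0,"jaw": 1},
])

```text
time: 12.85
tool_pos: [0.4692, -0.0011, 0.2224]
tool_rot: [3.141, 0.0, 1.566]
contact_force: [1.5, 0.4, 0.4]
opening: 0.0919
grip_force: 0.0
```

send_rows([
  {"translation": [4.5,-0.4,0],"spin": 0,"jaw": 1},
  {"translation": [9,-0.8,0],"spin": 0,"jaw": 1},
  {"translation": [13.5,-1.2,0],"spin": 0,"jaw": 1},
  {"translation": [17.5,-1.6,0],"spin": 0,"jaw": 1},
  {"translation": [20.3,-1.7,0],"spin": 0,"jaw": 1},
])

```text
time: 13.35
tool_pos: [0.4527, 0.2028, 0.2223]
tool_rot: [3.142, -0.0, 1.568]
contact_force: [0.2, -0.7, 0.9]
opening: 0.0915
grip_force: 0.0
```

send_rows([
  {"translation": [0,0,0],"spin": 0,"jaw": 1},
  {"translation": [0,0,0],"spin": 0,"jaw": 1},
  {"translation": [0,0,0],"spin": 0,"jaw": 1},
  {"translation": [0,0,0],"spin": 0,"jaw": 1},
  {"translation": [0,0,0],"spin": 0,"jaw": 1},
])

```text
time: 13.85
tool_pos: [0.4537, 0.1994, 0.2222]
tool_rot: [3.142, 0.0, 1.565]
contact_force: [-0.5, -0.3, 0.5]
opening: 0.0918
grip_force: 0.0
```

```bash
python3 go.py .453 .201 .121 90;  python3 - <<'E'
from h import *
for n in("top","scene"):
    p,d=read_camera(n); c=cloud(n,d); cv2.imwrite(f"pics/{n}3.png",cv2.resize(p[150:300,250:550,::-1] if n=="top" else p[180:330,280:520,::-1],None,fx=2.6,fy=2.6))
    for nm,xy in(("B",(.5218,-.3578)),("A",(.4838,-.2272)),("mid",(.503,-.290))):
        m=(d>0)&(np.hypot(c[...,0]-xy[0],c[...,1]-xy[1])<.034)&(c[...,2]>.103)&(c[...,2]<.13)
        q=c[m]
        if len(q)>5: print(nm,n,len(q),"mid",((np.percentile(q,3,axis=0)+np.percentile(q,97,axis=0))/2).round(4),"zmax",np.percentile(q[:,2],90).round(4))
E
```

```text
t 13.85 pos [0.4537 0.1994 0.2222] psi 89.66 tilt 0.01 open 0.0918 F [-0.5 -0.3  0.5]
shift cm [ 0.16 -0.07 10.12] spin -0.34
B top 282 mid [ 0.5217 -0.3563  0.1104] zmax 0.1142
A top 282 mid [ 0.4835 -0.2278  0.1096] zmax 0.1143
mid top 275 mid [ 0.5021 -0.289   0.1106] zmax 0.1141
B scene 146 mid [ 0.5207 -0.3593  0.1084] zmax 0.1122
A scene 139 mid [ 0.4805 -0.2304  0.1081] zmax 0.1116
mid scene 147 mid [ 0.4998 -0.2925  0.1081] zmax 0.1114
```

View pics/top3.png

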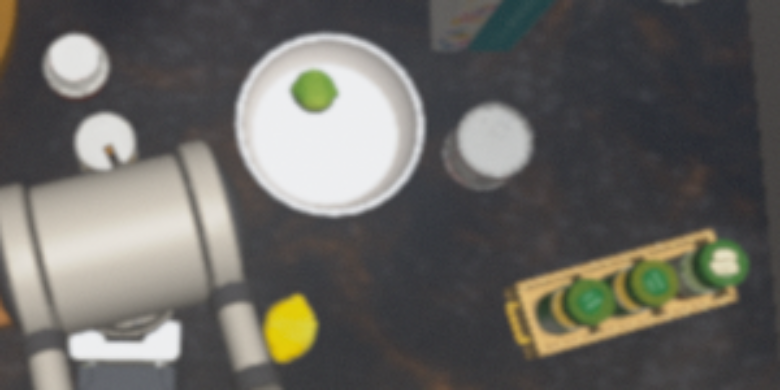

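The top view shows all three jars standing in the rack (590,300), (653,283), (720,262), with the lime still in the bowl (315,90). Grasping the mill by its head.

send_rows([
  {"translation": [0.1,0,4],"spin": 0,"jaw": 1},
  {"translation": [0.1,0,8],"spin": 0,"jaw": 1},
  {"translation": [0.1,0,10],"spin": 0,"jaw": 1},
  {"translation": [0.1,0,10],"spin": 0,"jaw": 1},
  {"translation": [0.1,0,10],"spin": 0,"jaw": 0},
], force=40)

```text
time: 14.45
tool_pos: [0.454, 0.2012, 0.1227]
tool_rot: [3.141, -0.0, 1.566]
contact_force: [-0.8, 0.2, 0.6]
opening: 0.0877
grip_force: 0.0
```

send_rows([
  {"translation": [0,0,0],"spin": 0,"jaw": 0},
  {"translation": [0,0,0],"spin": 0,"jaw": 0},
  {"translation": [0,0,0],"spin": 0,"jaw": 0},
  {"translation": [0,0,0],"spin": 0,"jaw": 0},
  {"translation": [0,0,0],"spin": 0,"jaw": 0},
])

```text
time: 14.95
tool_pos: [0.4536, 0.2014, 0.1225]
tool_rot: [3.141, -0.0, 1.567]
contact_force: [0.2, -1.0, 1.1]
opening: 0.0485
grip_force: 1.8
```

send_rows([
  {"translation": [0,0,0],"spin": 0,"jaw": 0},
  {"translation": [0,0,0],"spin": 0,"jaw": 0},
  {"translation": [0,0,0],"spin": 0,"jaw": 0},
  {"translation": [0,0,0],"spin": 0,"jaw": 0},
  {"translation": [0,0,0],"spin": 0,"jaw": 0},
])

```text
time: 15.45
tool_pos: [0.4538, 0.2014, 0.1225]
tool_rot: [3.141, -0.0, 1.567]
contact_force: [-0.5, 0.5, 5.2]
opening: 0.047
grip_force: 40.0
```

```bash
python3 go.py .4878 .4276 .202 90
```

```text
t 15.45 pos [0.4538 0.2014 0.1225] psi 89.75 tilt 0.04 open 0.047 F [-0.5  0.5  5.2]
shift cm [22.64  3.31 -7.95] spin -0.25
```

send_rows([
  {"translation": [0,0,-1],"spin": 0,"jaw": 0},
  {"translation": [0,0,-3],"spin": 0,"jaw": 0},
  {"translation": [0,0,-6],"spin": 0,"jaw": 0},
  {"translation": [0,0,-8],"spin": 0,"jaw": 0},
  {"translation": [1,0.1,-8],"spin": 0,"jaw": 0},
])

```text
time: 15.95
tool_pos: [0.4557, 0.2113, 0.2047]
tool_rot: [3.137, -0.001, 1.565]
contact_force: [-0.5, 0.9, -2.8]
opening: 0.0469
grip_force: 40.0
```

send_rows([
  {"translation": [3,0.4,0],"spin": 0,"jaw": 0},
  {"translation": [7,1,0],"spin": 0,"jaw": 0},
  {"translation": [11,1.6,0],"spin": 0,"jaw": 0},
  {"translation": [15,2.2,0],"spin": 0,"jaw": 0},
  {"translation": [18,2.7,0],"spin": 0,"jaw": 0},
])

```text
time: 16.45
tool_pos: [0.4812, 0.3939, 0.2]
tool_rot: [-3.139, 0.001, 1.568]
contact_force: [0.6, 0.2, -2.6]
opening: 0.0467
grip_force: 40.0
```

send_rows([
  {"translation": [2.5,0.3,0],"spin": 0,"jaw": 0},
  {"translation": [3.6,0.5,0],"spin": 0,"jaw": 0},
  {"translation": [3.6,0.5,0],"spin": 0,"jaw": 0},
  {"translation": [3.6,0.5,0],"spin": 0,"jaw": 0},
  {"translation": [3.6,0.5,0],"spin": 0,"jaw": 0},
])

```text
time: 16.95
tool_pos: [0.4875, 0.4259, 0.202]
tool_rot: [-3.141, 0.001, 1.565]
contact_force: [-0.8, 1.4, -2.7]
opening: 0.0471
grip_force: 40.0
```

```bash
python3 go.py .4878 .4276 .134 90;  python3 - <<'E'
from h import *
K,o,R=cal("scene")
p,d=read_camera("scene"); c=cloud("scene",d)
# where target sits in pixel
for P in((.4878,.4276,.034),(.4878,.4276,.08)):
    q=R.T@(np.array(P)-o); print("px",K[0,2]+K[0,0]*q[0]/-q[2],K[1,2]-K[1,1]*q[1]/-q[2])
cv2.imwrite("pics/scene4.png",cv2.resize(p[150:300,190:370,::-1],None,fx=4,fy=4))
m=(d>0)&(np.hypot(c[...,0]-.4878,c[...,1]-.4276)<.06)&(c[...,2]>.07)&(c[...,2]<.2)
q=c[m]; print(len(q),[np.percentile(q,k,axis=0).round(4) for k in(2,50,98)] if len(q) else "")
E
```

```text
t 16.95 pos [0.4875 0.4259 0.202 ] psi 89.69 tilt 0.06 open 0.0471 F [-0.8  1.4 -2.7]
shift cm [0.17 0.04 6.8 ] spin -0.31
px 246.2732819137609 231.8253979658593
px 245.16104034750126 219.41584418670755
528 [array([0.456 , 0.3931, 0.0812]), array([0.4712, 0.4086, 0.1316]), array([0.5009, 0.4374, 0.1979])]
```

View pics/scene4.png

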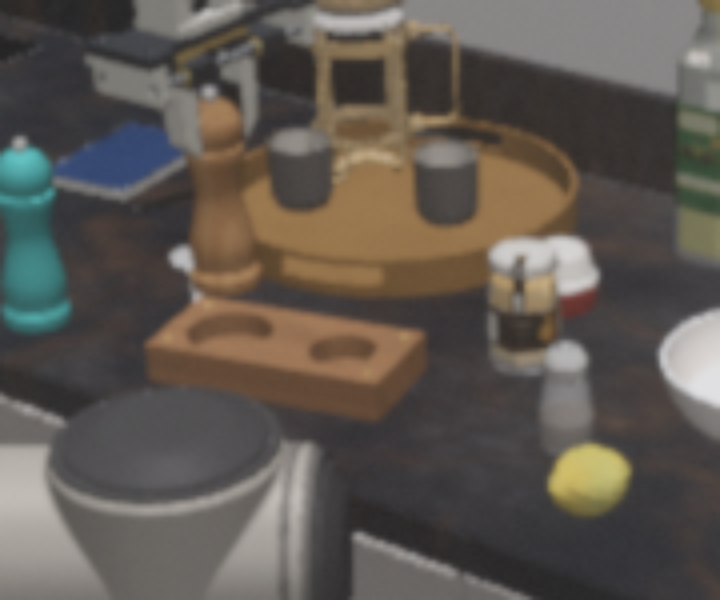

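The mill hangs upright at crop (222,200), behind and above the wide well at (230,331). The narrow well is at (343,349). Lowering it.

send_rows([
  {"translation": [0.1,0,1.5],"spin": 0,"jaw": 0},
  {"translation": [0.1,0,3],"spin": 0,"jaw": 0},
  {"translation": [0.1,0,4],"spin": 0,"jaw": 0},
  {"translation": [0.1,0,4.5],"spin": 0,"jaw": 0},
  {"translation": [0.1,0,4.5],"spin": 0,"jaw": 0},
])

```text
time: 17.5
tool_pos: [0.4874, 0.4277, 0.1567]
tool_rot: [-3.141, 0.001, 1.566]
contact_force: [0.0, -0.4, -2.5]
opening: 0.047
grip_force: 40.0
```

send_rows([
  {"translation": [0,0,0.6],"spin": 0,"jaw": 0},
  {"translation": [0,0,1.2],"spin": 0,"jaw": 0},
  {"translation": [0,0,1.8],"spin": 0,"jaw": 0},
  {"translation": [0,0,2.3],"spin": 0,"jaw": 0},
  {"translation": [0,0,2.3],"spin": 0,"jaw": 0},
])

```text
time: 18.0
tool_pos: [0.487, 0.4279, 0.1331]
tool_rot: [-3.14, 0.001, 1.567]
contact_force: [0.7, -0.3, -2.2]
opening: 0.0468
grip_force: 40.0
```

```bash
python3 go.py .4878 .4276 .1325 90
```

```text
t 18.0 pos [0.487  0.4279 0.1331] psi 89.76 tilt 0.1 open 0.0468 F [ 0.7 -0.3 -2.2]
shift cm [-0.03  0.08  0.06] spin -0.24
```

Still free of contact (only the weight registers). Lowering the last bit and releasing.

send_rows([
  {"translation": [0,0,0.1],"spin": 0,"jaw": 0},
  {"translation": [0,0,0.1],"spin": 0,"jaw": 0.85},
  {"translation": [0,0,0.1],"spin": 0,"jaw": 0.85},
  {"translation": [0,0,0.1],"spin": 0,"jaw": 0.85},
  {"translation": [0,0,0.1],"spin": 0,"jaw": 0.85},
])

```text
time: 18.5
tool_pos: [0.4877, 0.4283, 0.1336]
tool_rot: [3.141, -0.0, 1.567]
contact_force: [0.2, -0.8, -0.8]
opening: 0.0743
grip_force: 0.0
```

send_rows([
  {"translation": [0,0,0],"spin": 0,"jaw": 0.85},
  {"translation": [0,0,-2],"spin": 0,"jaw": 0.85},
  {"translation": [0,0,-5],"spin": 0,"jaw": 0.85},
  {"translation": [0,0,-8],"spin": 0,"jaw": 0.85},
  {"translation": [0,0,-9],"spin": 0,"jaw": 0.85},
])

```text
time: 19.0
tool_pos: [0.4886, 0.429, 0.2269]
tool_rot: [3.137, -0.003, 1.567]
contact_force: [0.4, 0.6, 0.9]
opening: 0.078
grip_force: 0.0
```

```bash
python3 go.py .5312 .1143 .222 90
```

```text
t 19.0 pos [0.4886 0.429  0.2269] psi 89.76 tilt 0.34 open 0.078 F [0.4 0.6 0.9]
shift cm [-31.45   4.4    0.4 ] spin -0.24
```

send_rows([
  {"translation": [-4.5,0.6,0],"spin": 0,"jaw": 1},
  {"translation": [-9,1.2,0],"spin": 0,"jaw": 1},
  {"translation": [-13.5,1.8,0],"spin": 0,"jaw": 1},
  {"translation": [-18,2.4,0],"spin": 0,"jaw": 1},
  {"translation": [-22.5,3,0],"spin": 0,"jaw": 1},
])

```text
time: 19.5
tool_pos: [0.5161, 0.2013, 0.2223]
tool_rot: [-3.141, 0.0, 1.567]
contact_force: [1.1, -0.6, -0.2]
opening: 0.0918
grip_force: 0.0
```

send_rows([
  {"translation": [-4.5,0.7,0],"spin": 0,"jaw": 1},
  {"translation": [-8,1.3,0],"spin": 0,"jaw": 1},
  {"translation": [-8.9,1.3,0],"spin": 0,"jaw": 1},
  {"translation": [-8.9,1.3,0],"spin": 0,"jaw": 1},
  {"translation": [-8.9,1.3,0],"spin": 0,"jaw": 1},
])

```text
time: 20.0
tool_pos: [0.5288, 0.1149, 0.2228]
tool_rot: [-3.141, -0.0, 1.567]
contact_force: [-1.2, 0.8, 0.6]
opening: 0.092
grip_force: 0.0
```

```bash
python3 go.py .5312 .1143 .041 90;  python3 - <<'E'
from h import *
for n in("top","scene"):
    p,d=read_camera(n); c=cloud(n,d); cv2.imwrite(f"pics/{n}5.png",cv2.resize(p[220:300,160:360,::-1] if n=="top" else p[150:300,190:370,::-1],None,fx=4,fy=4))
    m=(d>0)&(np.hypot(c[...,0]-.4878,c[...,1]-.4276)<.05)&(c[...,2]>.12)&(c[...,2]<.2)
    q=c[m]
    s=q[(q[:,2]>.137)&(q[:,2]<.168)]
    print("mill",n,len(s),"mid",((np.percentile(s,3,axis=0)+np.percentile(s,97,axis=0))/2).round(4),"zmax",q[:,2].max().round(4))
E
```

```text
t 20.0 pos [0.5288 0.1149 0.2228] psi 89.77 tilt 0.05 open 0.092 F [-1.2  0.8  0.6]
shift cm [-0.07  0.25 18.18] spin -0.23
mill top 308 mid [0.4861 0.4262 0.157 ] zmax 0.1819
mill scene 149 mid [0.4814 0.4208 0.1524] zmax 0.1773
```

View pics/scene5.png

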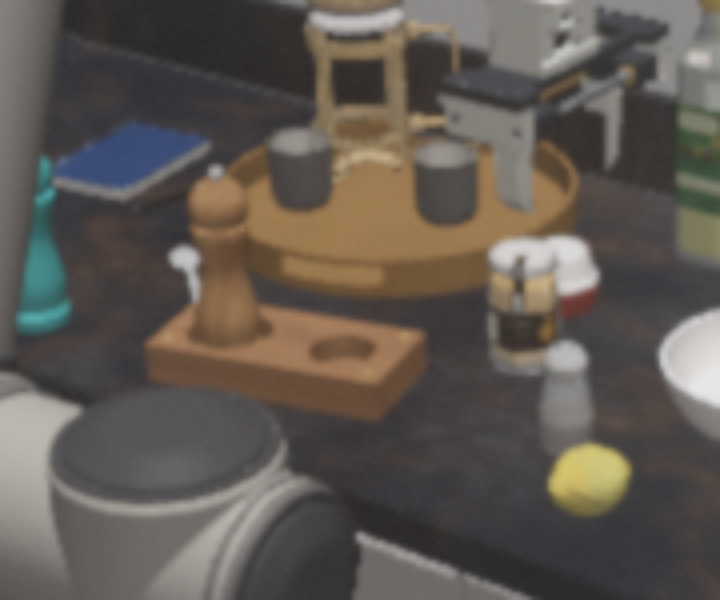

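The mill stands upright in the wide well (crop (225,260)), knob top 0.18 m, so it is seated. Next, the salt at (567,395).

send_rows([
  {"translation": [0,0.2,4.5],"spin": 0,"jaw": 1},
  {"translation": [0,0.2,9],"spin": 0,"jaw": 1},
  {"translation": [0,0.2,13],"spin": 0,"jaw": 1},
  {"translation": [0,0.2,16],"spin": 0,"jaw": 1},
  {"translation": [0,0.2,18],"spin": 0,"jaw": 1},
], force=25)

```text
time: 20.6
tool_pos: [0.5296, 0.1154, 0.0407]
tool_rot: [-3.138, 0.0, 1.569]
contact_force: [0.0, -0.6, -0.3]
opening: 0.0916
grip_force: 0.0
```

send_rows([
  {"translation": [0,0,0.4],"spin": 0,"jaw": 1},
  {"translation": [0,0,0.4],"spin": 0,"jaw": 0},
  {"translation": [0,0,0.4],"spin": 0,"jaw": 0},
  {"translation": [0,0,0.4],"spin": 0,"jaw": 0},
  {"translation": [0,0,0.4],"spin": 0,"jaw": 0},
])

```text
time: 21.1
tool_pos: [0.5318, 0.1141, 0.0403]
tool_rot: [3.139, -0.0, 1.567]
contact_force: [-0.0, 0.1, -0.2]
opening: 0.0639
grip_force: 0.0
```

send_rows([
  {"translation": [0,0,0],"spin": 0,"jaw": 0},
  {"translation": [0,0,0],"spin": 0,"jaw": 0},
  {"translation": [0,0,0],"spin": 0,"jaw": 0},
  {"translation": [0,0,0],"spin": 0,"jaw": 0},
  {"translation": [0,0,0],"spin": 0,"jaw": 0},
])

```text
time: 21.6
tool_pos: [0.5319, 0.1139, 0.0396]
tool_rot: [3.14, 0.0, 1.566]
contact_force: [2.1, 0.0, 3.2]
opening: 0.0376
grip_force: 24.9
```

send_rows([
  {"translation": [0,0,0],"spin": 0,"jaw": 0},
  {"translation": [0,0,0],"spin": 0,"jaw": 0},
  {"translation": [0,0,0],"spin": 0,"jaw": 0},
  {"translation": [0,0,0],"spin": 0,"jaw": 0},
  {"translation": [0,0,0],"spin": 0,"jaw": 0},
])

```text
time: 22.1
tool_pos: [0.5319, 0.114, 0.0396]
tool_rot: [3.14, -0.0, 1.566]
contact_force: [4.2, -1.1, 4.9]
opening: 0.0381
grip_force: 25.2
```

```bash
python3 go.py .5132 .3268 .148 90
```

```text
t 22.1 pos [0.5319 0.114  0.0396] psi 89.75 tilt 0.1 open 0.0381 F [ 4.2 -1.1  4.9]
shift cm [ 21.27  -1.94 -10.84] spin -0.25
```

send_rows([
  {"translation": [0,0,-1],"spin": 0,"jaw": 0},
  {"translation": [0,0,-3],"spin": 0,"jaw": 0},
  {"translation": [0,0,-6],"spin": 0,"jaw": 0},
  {"translation": [0,0,-9],"spin": 0,"jaw": 0},
  {"translation": [0,0,-11],"spin": 0,"jaw": 0},
])

```text
time: 22.6
tool_pos: [0.5298, 0.1141, 0.1506]
tool_rot: [-3.139, 0.0, 1.567]
contact_force: [0.2, -0.7, -0.2]
opening: 0.0381
grip_force: 24.6
```

send_rows([
  {"translation": [3,-0.3,0],"spin": 0,"jaw": 0},
  {"translation": [7,-0.6,0],"spin": 0,"jaw": 0},
  {"translation": [11,-1,0],"spin": 0,"jaw": 0},
  {"translation": [15,-1.4,0],"spin": 0,"jaw": 0},
  {"translation": [18,-1.7,0],"spin": 0,"jaw": 0},
])

```text
time: 23.1
tool_pos: [0.5125, 0.2958, 0.1484]
tool_rot: [-3.137, 0.001, 1.568]
contact_force: [1.0, -0.3, -1.3]
opening: 0.038
grip_force: 24.6
```

send_rows([
  {"translation": [2,-0.1,0],"spin": 0,"jaw": 0},
  {"translation": [3.2,-0.2,0],"spin": 0,"jaw": 0},
  {"translation": [3.2,-0.2,0],"spin": 0,"jaw": 0},
  {"translation": [3.2,-0.2,0],"spin": 0,"jaw": 0},
  {"translation": [3.2,-0.2,0],"spin": 0,"jaw": 0},
])

```text
time: 23.6
tool_pos: [0.513, 0.3248, 0.1491]
tool_rot: [-3.141, 0.001, 1.565]
contact_force: [-0.2, -1.0, -1.9]
opening: 0.0379
grip_force: 24.6
```

```bash
python3 go.py .5132 .3268 .0506 90;  python3 - <<'E'
from h import *
p,d=read_camera("scene"); c=cloud("scene",d); cv2.imwrite("pics/scene6.png",cv2.resize(p[150:300,190:370,::-1],None,fx=4,fy=4))
m=(d>0)&(np.hypot(c[...,0]-.5132,c[...,1]-.3268)<.05)&(c[...,2]>.09)&(c[...,2]<.145)
q=c[m]; print(len(q),[np.percentile(q,k,axis=0).round(4) for k in(2,50,98)] if len(q) else "")
E
```

```text
t 23.6 pos [0.513  0.3248 0.1491] psi 89.69 tilt 0.07 open 0.0379 F [-0.2 -1.  -1.9]
shift cm [0.21 0.02 9.84] spin -0.31
131 [array([0.4886, 0.3026, 0.1077]), array([0.5002, 0.3132, 0.1295]), array([0.5212, 0.3384, 0.1441])]
```

View pics/scene6.png

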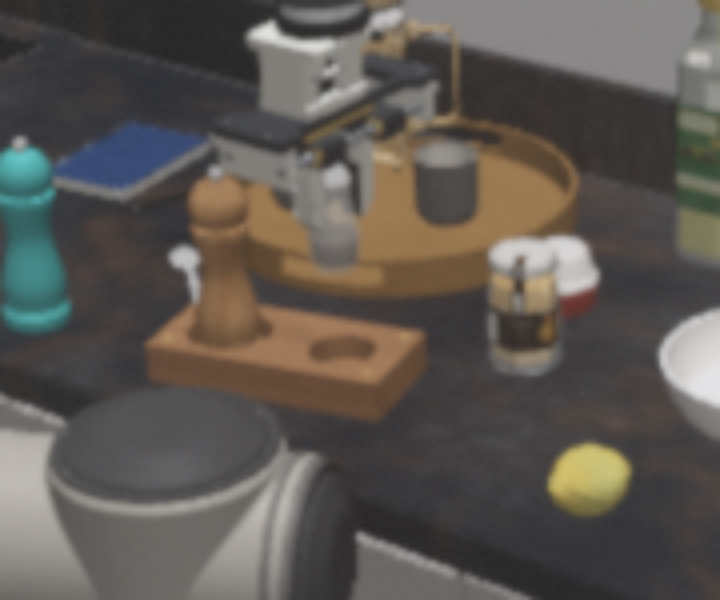

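The salt hangs upright at crop (335,220) above the narrow well (343,349). Lowering it.

send_rows([
  {"translation": [0.15,0,2],"spin": 0,"jaw": 0},
  {"translation": [0.15,0,4],"spin": 0,"jaw": 0},
  {"translation": [0.15,0,6],"spin": 0,"jaw": 0},
  {"translation": [0.15,0,6.9],"spin": 0,"jaw": 0},
  {"translation": [0.15,0,6.9],"spin": 0,"jaw": 0},
])

```text
time: 24.15
tool_pos: [0.5125, 0.3265, 0.079]
tool_rot: [-3.139, 0.001, 1.566]
contact_force: [0.2, -0.9, -0.5]
opening: 0.0376
grip_force: 24.6
```

send_rows([
  {"translation": [0,0,0],"spin": 0,"jaw": 0},
  {"translation": [0,0,0.7],"spin": 0,"jaw": 0},
  {"translation": [0,0,1.2],"spin": 0,"jaw": 0},
  {"translation": [0,0,1.7],"spin": 0,"jaw": 0},
  {"translation": [0,0,2],"spin": 0,"jaw": 0},
])

```text
time: 24.65
tool_pos: [0.5128, 0.3275, 0.0596]
tool_rot: [-3.141, 0.0, 1.567]
contact_force: [-0.5, 0.7, 0.0]
opening: 0.0378
grip_force: 24.6
```

```bash
python3 go.py .5132 .3268 .0496 90
```

```text
t 24.65 pos [0.5128 0.3275 0.0596] psi 89.76 tilt 0.04 open 0.0378 F [-0.5  0.7  0. ]
shift cm [-0.07  0.04  1.  ] spin -0.24
```

send_rows([
  {"translation": [0,0,0.4],"spin": 0,"jaw": 0},
  {"translation": [0,0,0.7],"spin": 0,"jaw": 0},
  {"translation": [0,0,0.9],"spin": 0,"jaw": 0},
  {"translation": [0,0,1],"spin": 0,"jaw": 0},
  {"translation": [0,0,1],"spin": 0,"jaw": 0},
])

```text
time: 25.15
tool_pos: [0.513, 0.3275, 0.0501]
tool_rot: [-3.142, 0.0, 1.567]
contact_force: [0.1, 0.5, -0.3]
opening: 0.0377
grip_force: 24.6
```

send_rows([
  {"translation": [0,0,0],"spin": 0,"jaw": 0.8},
  {"translation": [0,0,0],"spin": 0,"jaw": 0.8},
  {"translation": [0,0,0],"spin": 0,"jaw": 0.8},
  {"translation": [0,0,0],"spin": 0,"jaw": 0.8},
  {"translation": [0,0,0],"spin": 0,"jaw": 0.8},
])

```text
time: 25.65
tool_pos: [0.5131, 0.3276, 0.0503]
tool_rot: [3.141, -0.0, 1.567]
contact_force: [0.0, 0.1, 0.1]
opening: 0.0717
grip_force: 0.0
```

send_rows([
  {"translation": [0,0,-2],"spin": 0,"jaw": 0.8},
  {"translation": [0,0,-5],"spin": 0,"jaw": 0.8},
  {"translation": [0,0,-9],"spin": 0,"jaw": 0.8},
  {"translation": [0,0,-13],"spin": 0,"jaw": 0.8},
  {"translation": [0,0,-17],"spin": 0,"jaw": 0.8},
])

```text
time: 26.15
tool_pos: [0.5128, 0.3275, 0.2218]
tool_rot: [-3.142, 0.0, 1.566]
contact_force: [0.2, 0.8, -0.5]
opening: 0.0736
grip_force: 0.0
```

```bash
python3 go.py .4635 .0457 .22 90
python3 - <<'E'
from h import *
t=np.load("top0.npz"); h=cv2.cvtColor(t["p"],cv2.COLOR_RGB2HSV); m=cv2.inRange(h,(20,120,80),(36,255,255)); m[:255]=0; m[300:]=0; m[:,:335]=0; m[:,390:]=0
k=max(cv2.findContours(m,cv2.RETR_EXTERNAL,cv2.CHAIN_APPROX_NONE)[0],key=cv2.contourArea)[:,0]
w=np.array([ray("top",u,v,.025)[:2] for u,v in k],np.float32)*1000
print(cv2.fitEllipse(w),cv2.minAreaRect(w)); q=w-w.mean(0)
print("extents",{a:round(float(np.ptp(q@[np.cos(np.radians(a)),np.sin(np.radians(a))])),1) for a in range(-90,90,15)})
E
```

```text
t 26.15 pos [0.5128 0.3275 0.2218] psi 89.75 tilt 0.0 open 0.0736 F [ 0.2  0.8 -0.5]
shift cm [-28.2   -4.81   0.18] spin -0.25
((464.2801208496094, 44.8189582824707), (51.252601623535156, 68.14653015136719), 71.27172088623047) ((464.2517395019531, 45.05601501464844), (57.75804901123047, 59.918907165527344), 26.908353805541992)
extents {-90: 52.2, -75: 57.3, -60: 60.9, -45: 66.8, -30: 72.1, -15: 72.5, 0: 67.9, 15: 63.9, 30: 57.5, 45: 54.7, 60: 54.7, 75: 54.0}
```

send_rows([
  {"translation": [-3.6,-0.6,0],"spin": -8,"jaw": 1},
  {"translation": [-7.2,-1.2,0],"spin": -16,"jaw": 1},
  {"translation": [-10.8,-1.8,0],"spin": -24,"jaw": 1},
  {"translation": [-14.4,-2.4,0],"spin": -32,"jaw": 1},
  {"translation": [-18,-3,0],"spin": -40,"jaw": 1},
])

```text
time: 26.65
tool_pos: [0.4818, 0.1464, 0.2204]
tool_rot: [3.141, 0.0, 2.271]
contact_force: [0.7, -0.2, -0.8]
opening: 0.0916
grip_force: 0.0
```

```bash
python3 go.py .464 .0452 .222 161;  python3 - <<'E'
from h import *
p,d=read_camera("top"); c=cloud("top",d); cv2.imwrite("pics/top7.png",cv2.resize(p[150:300,160:420,::-1],None,fx=3,fy=3))
for nm,xy,lo,hi in(("mill",(.4878,.4276),.137,.168),("salt",(.5132,.3268),.086,.105)):
    m=(d>0)&(np.hypot(c[...,0]-xy[0],c[...,1]-xy[1])<.05)&(c[...,2]>lo)&(c[...,2]<hi)
    q=c[m]; print(nm,len(q),((np.percentile(q,3,axis=0)+np.percentile(q,97,axis=0))/2).round(4),q[:,2].max().round(4)) if len(q) else 0
E
```

```text
t 26.65 pos [0.4818 0.1464 0.2204] psi 130.1 tilt 0.03 open 0.0916 F [ 0.7 -0.2 -0.8]
shift cm [-6.6  -7.88 -0.16] spin -30.9
mill 314 [0.4857 0.4259 0.1572] 0.1679
salt 151 [0.511  0.3272 0.0943] 0.104
```

View pics/top7.png

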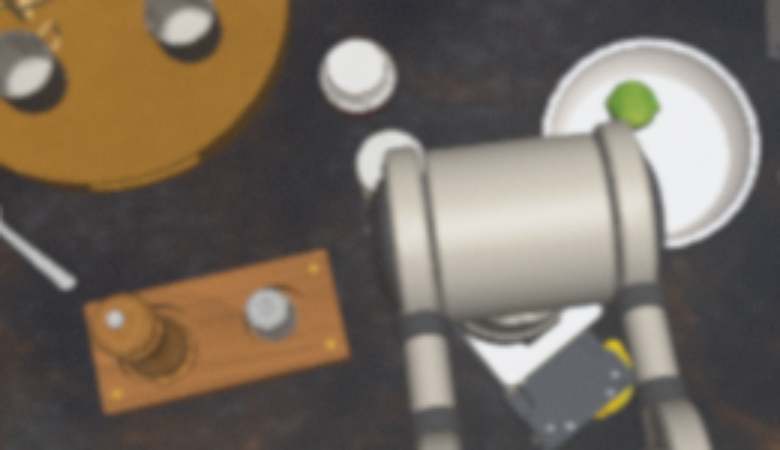

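The salt (270,312) and the mill (125,325) both stand in their wells, and the salt's height matches being seated. On to the lemon.

send_rows([
  {"translation": [-1.7,-2,0],"spin": -8,"jaw": 1},
  {"translation": [-3.4,-4,0],"spin": -16,"jaw": 1},
  {"translation": [-5,-6,0],"spin": -24,"jaw": 1},
  {"translation": [-6.6,-7.9,0],"spin": -31,"jaw": 1},
  {"translation": [-6.6,-7.9,0],"spin": -31,"jaw": 1},
])

```text
time: 27.2
tool_pos: [0.4634, 0.0444, 0.2204]
tool_rot: [-3.141, 0.0, 2.806]
contact_force: [-0.2, -0.1, 0.0]
opening: 0.092
grip_force: 0.0
```

send_rows([
  {"translation": [0,0,4],"spin": 0,"jaw": 1},
  {"translation": [0,0,8],"spin": 0,"jaw": 1},
  {"translation": [0,0,12],"spin": 0,"jaw": 1},
  {"translation": [0,0,15],"spin": 0,"jaw": 1},
  {"translation": [0,0,15],"spin": 0,"jaw": 1},
])

```text
time: 27.7
tool_pos: [0.4612, 0.0472, 0.0671]
tool_rot: [-3.14, -0.007, 2.804]
contact_force: [-0.2, 0.5, -0.0]
opening: 0.0916
grip_force: 0.0
```

```bash
python3 go.py .464 .0452 .009 161
```

```text
t 27.7 pos [0.4612 0.0472 0.0671] psi 160.65 tilt 0.43 open 0.0916 F [-0.2  0.5 -0. ]
shift cm [-0.37 -0.08  5.81] spin -0.35
```

send_rows([
  {"translation": [0,0,2.5],"spin": 0,"jaw": 1},
  {"translation": [0,0,5],"spin": 0,"jaw": 1},
  {"translation": [0,0,6],"spin": 0,"jaw": 1},
  {"translation": [0,0,6],"spin": 0,"jaw": 1},
  {"translation": [0,0,6],"spin": 0,"jaw": 0},
], force=20)

```text
time: 28.2
tool_pos: [0.4647, 0.0465, 0.0114]
tool_rot: [3.141, 0.002, 2.805]
contact_force: [0.1, -0.2, 0.2]
opening: 0.0877
grip_force: 0.0
```

send_rows([
  {"translation": [0,0,0],"spin": 0,"jaw": 0},
  {"translation": [0,0,0],"spin": 0,"jaw": 0},
  {"translation": [0,0,0],"spin": 0,"jaw": 0},
  {"translation": [0,0,0],"spin": 0,"jaw": 0},
  {"translation": [0,0,0],"spin": 0,"jaw": 0},
])

```text
time: 28.7
tool_pos: [0.4638, 0.0463, 0.0104]
tool_rot: [-3.141, 0.0, 2.806]
contact_force: [-1.2, -1.4, 4.3]
opening: 0.0506
grip_force: 20.0
```

send_rows([
  {"translation": [0,0,0],"spin": 0,"jaw": 0},
  {"translation": [0,0,-1],"spin": 0,"jaw": 0},
  {"translation": [0,0,-4],"spin": 0,"jaw": 0},
  {"translation": [0,0,-8],"spin": 0,"jaw": 0},
  {"translation": [0,0,-11],"spin": 0,"jaw": 0},
])

```text
time: 29.2
tool_pos: [0.4639, 0.0465, 0.1225]
tool_rot: [3.141, 0.001, 2.806]
contact_force: [0.8, 0.1, -0.3]
opening: 0.0507
grip_force: 20.0
```

```bash
python3 go.py .6436 -.0046 .12 200
```

```text
t 29.2 pos [0.4639 0.0465 0.1225] psi 160.76 tilt 0.07 open 0.0507 F [ 0.8  0.1 -0.3]
shift cm [-18.65   1.1    0.28] spin -39.24
```

send_rows([
  {"translation": [-3.7,0.2,0],"spin": -7.8,"jaw": 0},
  {"translation": [-7.5,0.4,0],"spin": -15.6,"jaw": 0},
  {"translation": [-11.2,0.6,0],"spin": -23.4,"jaw": 0},
  {"translation": [-15,0.8,0],"spin": -31.2,"jaw": 0},
  {"translation": [-18.6,1.1,0],"spin": -39,"jaw": 0},
])

```text
time: 29.7
tool_pos: [0.6441, -0.005, 0.1207]
tool_rot: [3.142, -0.0, -2.791]
contact_force: [0.2, 0.6, -1.2]
opening: 0.0504
grip_force: 20.0
```

send_rows([
  {"translation": [0,0,0],"spin": 0,"jaw": 0},
  {"translation": [0,0,0],"spin": 0,"jaw": 0},
  {"translation": [0,0,2],"spin": 0,"jaw": 0},
  {"translation": [0,0,4],"spin": 0,"jaw": 0},
  {"translation": [0,0,4],"spin": 0,"jaw": 0},
])

```text
time: 30.2
tool_pos: [0.6399, -0.0037, 0.0778]
tool_rot: [3.139, -0.006, -2.797]
contact_force: [-0.4, 1.0, -1.2]
opening: 0.0503
grip_force: 20.0
```

```bash
python3 go.py .6436 -.0046 .022 200;  python3 - <<'E'
from h import *
p,d=read_camera("scene"); c=cloud("scene",d); cv2.imwrite("pics/scene8.png",cv2.resize(p[190:290,310:460,::-1],None,fx=5,fy=5))
E
```

```text
t 30.2 pos [ 0.6399 -0.0037  0.0778] psi -160.28 tilt 0.38 open 0.0503 F [-0.4  1.  -1.2]
shift cm [-0.35 -0.23  5.58] spin -360.28
```

View pics/scene8.png

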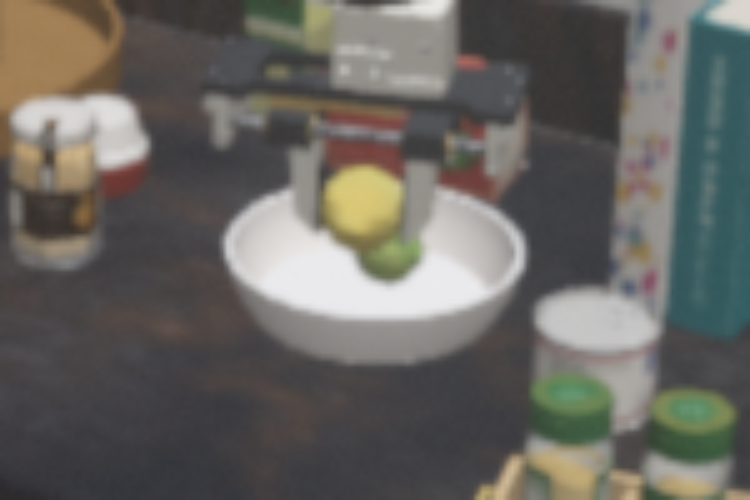

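The lemon is held at crop (365,205), with the lime behind it at (390,258), clear of the fingers. Lowering and releasing.

send_rows([
  {"translation": [0,0,1.5],"spin": 0,"jaw": 0},
  {"translation": [0,0,3],"spin": 0,"jaw": 0},
  {"translation": [0,0,4.5],"spin": 0,"jaw": 0},
  {"translation": [0,0,5.4],"spin": 0,"jaw": 0},
  {"translation": [0,0,5.7],"spin": 0,"jaw": 0},
])

```text
time: 30.75
tool_pos: [0.6422, -0.0044, 0.0218]
tool_rot: [3.141, -0.002, -2.797]
contact_force: [0.4, 1.4, -1.5]
opening: 0.0504
grip_force: 20.0
```

```bash
python3 go.py
```

```text
t 30.75 pos [ 0.6422 -0.0044  0.0218] psi -160.25 tilt 0.13 open 0.0504 F [ 0.4  1.4 -1.5]
```

send_rows([
  {"translation": [0,0,0.1],"spin": 0,"jaw": 0.65},
  {"translation": [0,0,0.1],"spin": 0,"jaw": 0.7},
  {"translation": [0,0,0.1],"spin": 0,"jaw": 0.7},
  {"translation": [0,0,0.1],"spin": 0,"jaw": 0.7},
  {"translation": [0,0,0.1],"spin": 0,"jaw": 0.7},
])

```text
time: 31.25
tool_pos: [0.6432, -0.0045, 0.0226]
tool_rot: [-3.141, 0.001, -2.797]
contact_force: [0.0, -0.3, 1.1]
opening: 0.0641
grip_force: 0.0
```

send_rows([
  {"translation": [0,0,0],"spin": 0,"jaw": 0.75},
  {"translation": [0,0,-2],"spin": 0,"jaw": 0.75},
  {"translation": [0,0,-5],"spin": 0,"jaw": 0.75},
  {"translation": [0,0,-9],"spin": 0,"jaw": 0.75},
  {"translation": [0,0,-13],"spin": 0,"jaw": 0.75},
])

```text
time: 31.75
tool_pos: [0.6426, -0.0045, 0.1533]
tool_rot: [3.141, -0.001, -2.797]
contact_force: [0.9, -0.5, -0.3]
opening: 0.0689
grip_force: 0.0
```

send_rows([
  {"translation": [4,0,-2],"spin": 0,"jaw": 0.75},
  {"translation": [8,0,-4],"spin": 0,"jaw": 0.75},
  {"translation": [12,0,-4],"spin": 0,"jaw": 0.75},
  {"translation": [16,0,-4],"spin": 0,"jaw": 0.75},
  {"translation": [20,0,-4],"spin": 0,"jaw": 0.75},
])

```text
time: 32.25
tool_pos: [0.4532, -0.0724, 0.1925]
tool_rot: [-3.141, 0.001, -2.797]
contact_force: [0.1, -1.0, 0.0]
opening: 0.0689
grip_force: 0.0
```

```bash
python3 go.py;  python3 - <<'E'
from h import *
for n in("top","scene"):
    p,d=read_camera(n); c=cloud(n,d); cv2.imwrite(f"pics/{n}9.png",p[:,:,::-1])
    if n=="top":
        h=cv2.cvtColor(p,cv2.COLOR_RGB2HSV)
        for nm,lo,hi in(("lemon",(20,120,80),(33,255,255)),("lime",(35,90,60),(60,255,255))):
            m=(cv2.inRange(h,lo,hi)>0)&(np.hypot(c[...,0]-.669,c[...,1]-.0046)<.12); q=c[m]; print(nm,len(q),np.median(q,0).round(3),np.percentile(q[:,2],98).round(3))
    for nm,xy,lo,hi in(("B",(.5218,-.3578),.103,.13),("A",(.4838,-.2272),.103,.13),("mid",(.503,-.290),.103,.13),("mill",(.4878,.4276),.137,.17),("salt",(.5132,.3268),.086,.105)):
        q=c[(d>0)&(np.hypot(c[...,0]-xy[0],c[...,1]-xy[1])<.034)&(c[...,2]>lo)&(c[...,2]<hi)]
        if len(q)>5: print(n,nm,len(q),((np.percentile(q,3,axis=0)+np.percentile(q,97,axis=0))/2).round(4),np.percentile(q[:,2],95).round(4))
E
```

```text
t 32.25 pos [ 0.4532 -0.0724  0.1925] psi -160.23 tilt 0.06 open 0.0689 F [ 0.1 -1.   0. ]
lemon 295 [ 0.638 -0.001  0.051] 0.059
lime 175 [0.705 0.02  0.048] 0.055
top B 137 [ 0.5214 -0.3664  0.1115] 0.1147
top mill 347 [0.4859 0.4257 0.1579] 0.169
top salt 150 [0.5105 0.3271 0.0943] 0.1004
scene B 145 [ 0.5197 -0.3591  0.1085] 0.1128
scene A 142 [ 0.4812 -0.2305  0.1085] 0.1129
scene mid 142 [ 0.4994 -0.292   0.108 ] 0.1125
scene mill 154 [0.4804 0.42   0.1532] 0.1669
scene salt 45 [0.5084 0.3245 0.0924] 0.098
```

View pics/top9.png

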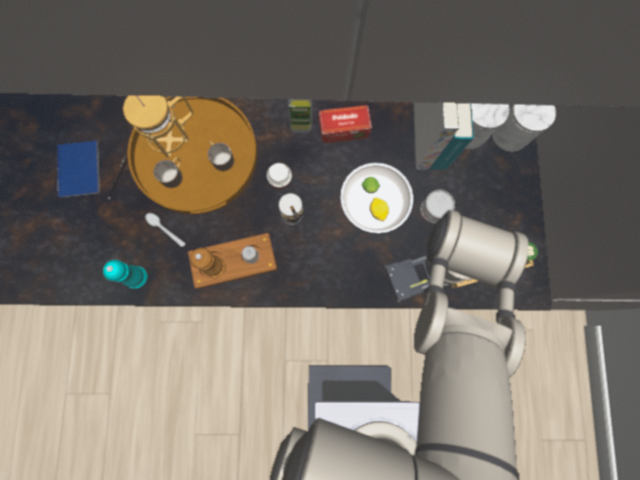

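View pics/scene9.png

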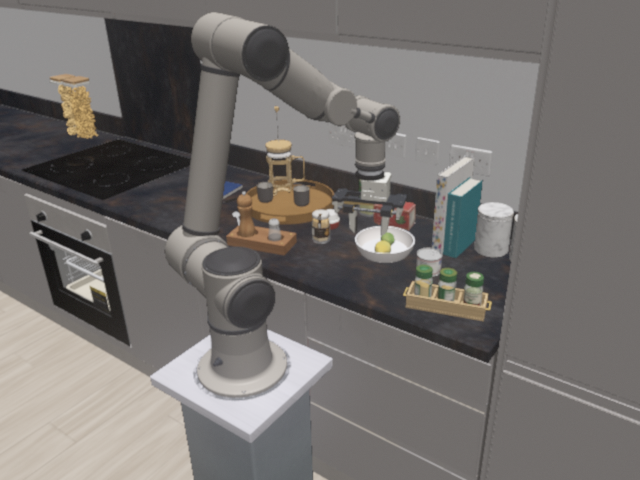

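Both views agree. The three jars stand in the rack (scene (424,280), (447,284), (474,288)), the mill and salt are in the stand (246,215) and (274,230), and the lemon (383,247) and lime (388,238) are in the bowl. The arm is clear.

```bash
python3 -c "
from cell import job
print(job.hand_in())"
```

```text
the job is handed in; nothing more can be done
None
```

I handed the job in at about 32 s: both loose jars are in the end bays, the salt and pepper are in their wells, and the lemon is in the bowl beside the lime. The final camera views agree with this, but the hand-in returned no verdict.

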